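# Load the cam lift and hold it at full lift for measuring

### The job

Stand the brass bushing upright, flange down and centred, on the small round pedestal of the lift fixture while the red cam lever is still down, and let go of it. Then turn the cam lever by its handle to the point of highest lift, which is where the lever stands straight up, and finish while still holding it there, as it springs back if released; the bushing must stay standing on the pedestal and the other gauges must be left where they are.

Things in the scene. Friction and masses are not known exactly. Their poses are not given: they have to be found in the camera images.
- bushing: Loose solid brass bushing standing upright on the granite: flange 50 mm diameter and 10 mm thick at the bottom, above it a plain barrel 32 mm diameter, 62 mm tall in all. About 0.3 kg, varies. Origin at the centre of its underside, z up along its axis.
- fixture: Cam lift fixture fixed to the granite, at a position and yaw that vary (yaw within 0.4 rad): steel base plate 150 (x) x 110 (y) x 15 mm, two blue bearing cheeks, two guide posts. Origin at the centre of its underside. With the lever down, the lever leans towards the fixture's own -x; the lever is on the fixture's -y side; z up.
- stage: Lift stage: aluminium plate 135 (x) x 50 (y) x 12 mm carrying at its centre a dark steel pedestal 36 mm diameter and 20 mm tall. The brass cam below raises it straight up by about 9 mm at the most. Origin at the centre of the plate's underside, 95 mm above the granite with the lever down.
- seat (a point): Centre of the flat top of the pedestal on which the bushing is to stand; 127 mm above the granite with the lever down, about 136 mm at full lift. Moves with the stage.
- cam_lever (a joint): Angle of the cam lever, rad. 0: lever down, 1.30 rad from upright, leaning to the fixture's -x. It grows as the handle is raised and swings over towards the fixture's +x. 1.30: lever straight up, highest lift; beyond it the stage goes down again, to a stop at 1.90. A return spring pulls it back to 0 whenever it is released; holding at 1.30 takes about 3.5 N at the handle.
- lever_grip (a point): Middle of the round black handle bar at the end of the red lever arm (arm 16 mm wide, 10 mm thick, 79 mm out on the fixture's -y side). The bar is 14 mm diameter, level, parallel to the fixture's y axis, from 84 to 146 mm out on the -y side, and can turn in the grip as the lever swings. This point is on the bar's axis, 116 mm to the fixture's -y side and 100 mm from the pivot axis: 97 mm above the granite with the lever down, 170 mm with it straight up.
- cam_axis (a point): The point on the lever's pivot axis about which lever_grip swings (in the fixture's x-z plane, radius 100 mm), 70 mm above the granite. Fixed to the fixture.
- gauge_block: Bystander: bright steel block 50 x 30 x 45 mm tall. Origin at the centre of its underside.
- ring_gauge: Bystander: dark steel ring, 60 mm outside, 30 mm inside diameter, 22 mm tall, lying flat. Origin at the centre of its underside.
- v_block: Bystander: grey channel-shaped setting block 50 x 45 x 38 mm tall. Origin at the centre of its underside.
Mind the look-alikes: they are no part of the job. Of the things that look like the bushing, take the one that is farthest from the robot's base at the start.

How it is judged:
On the way, in this order (a step that is already met when the one before it is completed fails the run):
1. the bushing stands centred on the pedestal, let go, with the lever still down (horizontal distance between bushing and seat below 0.01 m and z of bushing in the frame of seat between -0.003 and 0.004 m and angle between bushing's own z axis and vertical below 0.08 rad and contact force between bushing and stage above 0.5 N and contact force between each of the arm, the fingers and bushing below 0.1 N and value of joint cam_lever below 0.3 rad and linear speed of bushing below 0.02 m/s), for 0.2 s.
2. the lever is held at its highest lift with the bushing still on the pedestal (horizontal distance between bushing and seat below 0.01 m and z of bushing in the frame of seat between -0.003 and 0.004 m and angle between bushing's own z axis and vertical below 0.08 rad and contact force between bushing and stage above 0.5 N and contact force between each of the arm, the fingers and bushing below 0.1 N and value of joint cam_lever between 1.15 and 1.45 rad and z of seat in the frame of fixture above 0.134 m and contact force between any of the fingers, the arm and cam_lever above 0.5 N), for 0.3 s.
At the end, for the whole second after the job is handed in: The robot holds the lever still within 0.15 rad of straight up; the bushing stands upright (0.08 rad) on the pedestal, within 10 mm of its centre, at rest, untouched; the stage is up (seat above 134 mm), not pushed by the robot; the other gauges are within 20 mm of their starts (all of step 2 and velocity of joint cam_lever between -0.1 and 0.1 rad/s and linear speed of bushing below 0.02 m/s and contact force between each of the arm, the fingers and stage below 0.5 N and distance of each of gauge_block, ring_gauge, v_block from where it was at the start of the episode below 0.02 m); the arm keeps its last pose, push and grip.
It fails at once if a bystander gauge is displaced by more than 20 mm (distance of any of gauge_block, ring_gauge, v_block from where it was at the start of the episode above 0.02 m).
It also fails if it takes over 64 s, if anything falls off the work surface, if the arm or the gripper's body presses on something with over 40 N, if the wrist force passes 120 N, or if a joint passes its speed limit or range.

### The arm

A 7-joint arm with a two-finger parallel gripper is mounted at the origin on the work surface. World frame = base frame: x ahead of the robot, y to its left, z up, the work surface at z = 0. Lengths are in m, angles in rad, forces in N, time in s.
With the tool pointing down it reaches from about 0.4 to 0.85 m from the base axis. Payload 10.4 kg.
Tool frame: the origin (TCP) lies between the finger pads; the fingertips stand 17 mm ahead of it and the grasp point (between the pads) lies 2 mm behind it; x points along the fingers, y is the direction in which the jaws open and shut, and the axes are right-handed (so a half turn about x gives the same grasp; the last joint's range is limited). The gripper opens to 87 mm and grips with 3 to 60 N. Pads are 19 mm wide; open, the fingers measure 117 mm over their backs; the gripper's body (75 mm by 190 mm) begins 51 mm behind the grasp point.
Start: joints at [-1.137, 0.332, -0.065, 1.46, 0.022, 1.35, -0.088], TCP at [0.276, 0.561, 0.24] pointing down, gripper open.
Joint ranges: [-2.6, 2.6], [-0.5, 2.12], [-1.47, 1.34], [0.16, 2.42], [-1.27, 4.41], [0.06, 2.06], [-2.6, 2.6]. Speed limits (rad/s): [2.22, 2.22, 2.79, 2.79, 3.14, 3.14, 3.14].

### API

Orientations are given as a unit quaternion [x, y, z, w].
In Python, from bench import r, optics, close_job gives the robot as it stands.
- The arm moves only by the shell command python3 -m inch 'ROWS' [OPENING] [FORCE]. ROWS is JSON, a list of rows, each an object with "translation": the shift along the tool's x, y, z in cm, a list of three; "spin": the turn about the tool's x in degrees. In form: [{"translation": [tx, ty, tz], "spin": spin}, ...]. A call has 1 to 20 rows; each row shifts and turns the pose as measured when the row begins, along the tool's axes as they then stand; what a row does not reach is not made up. A row lasts 1/8 s, in which the tool goes at most 62.5 mm and 10.7 degrees, less where a joint would pass 70% of its speed; a pose out of reach is approached as far as the arm can. A call is refused whole if a number of a shift passes 6.25 or a number of a turn 10.7, either way. A call with a gripper value outside its range is refused whole. OPENING is the closure, from 0 (fully open) to 1 (shut), set as the call begins (- or left out, the last holds). The fingers move at their own pace and stop on an object; FORCE is the grip in N (left out, the last holds). Time passes only in rows, so rows that do not move let the fingers close. It gives the time, the measured TCP pose, the force and the opening at its end, in the units of the state.
- r.read_state(): the state, without advancing time (a new reading comes with each control period).
- optics.camera(name): name is "scene" or "top"; returns the picture (384x512x3 uint8, red, green, blue); there is no depth.
- optics.camera_model(name): a dict with "camera_matrix" (3x3 intrinsics, pixels), "world_from_camera" (4x4, takes a point from camera to world coordinates). Camera axes: x right, y down, z forward; pixel columns grow to the right and rows downward; lengths in m; the calibration is good to about 2 mm. A picture is of the moment at which its call begins. camera_model takes no time and is no camera call.
- close_job(): hands the job in, once; it reports no verdict.
The state is a dict: "time": time; "joint_positions": joint angles; "joint_vel": joint speeds; "joint_torque": joint torques, N m; "ee_pos": TCP position; "eef_rot": TCP orientation; "ft_force": force on the tool from outside, world axes, zero at the start; "torque": the same for the moment, N m; "width": finger opening in m.
Only numpy, scipy, OpenCV 4.12 (cv2) and the standard library are available. Lean on these libraries where they do the work, as an engineer would, in place of code of your own. Each camera call takes 0.05 s, during which the arm holds its last target.

## Working session

There is one attempt and no reset: what is moved stays moved. The work goes in short steps, Python scripts to look and compute and a shell command to move; the robot and the scene stay as the last step left them, time stands still between calls to the robot, and variables do not carry over. Pictures are saved under pics/ and viewed, and the job is handed in when it is done.

```bash
ls; mkdir -p pics
python3 - <<'E'
from bench import r, optics
import cv2,json
s=r.read_state(); print(s)
for n in("scene","top"):
    im=optics.camera(n); cv2.imwrite(f"pics/{n}0.png",im[:,:,::-1]); print(n,optics.camera_model(n))
E
```

```text
pics
{'time': 0.0, 'joint_positions': array([-1.13659302,  0.33283802, -0.06471297,  1.46094466,  0.02160146,
        1.34991285, -0.08849542]), 'joint_vel': array([ 0.00038221,  0.00100056, -0.0003454 ,  0.00062762, -0.00065095,
        0.00122514,  0.00123502]), 'joint_torque': array([-9.28209556e-04, -6.23247242e+01,  2.39079277e-02, -3.89901066e+01,
       -6.13669446e-02,  3.96533555e-02,  1.74335564e-04]), 'ee_pos': array([0.27551122, 0.56058605, 0.2387735 ]), 'eef_rot': array([ 0.15960138,  0.68883623, -0.16057984,  0.68865533]), 'ft_force': array([ 0.30066088, -0.10606431,  0.42952042]), 'torque': array([ 0.04243603, -0.00043183, -0.00231036]), 'width': 0.08740338282022754}
scene {'camera_matrix': array([[376.61752386,   0.        , 252.58755665],
       [  0.        , 376.61752386, 182.3352849 ],
       [  0.        ,   0.        ,   1.        ]]), 'world_from_camera': array([[ 0.77286348,  0.48726225, -0.40651879,  0.91613661],
       [ 0.63430788, -0.61169557,  0.47273887, -0.36199182],
       [-0.01831794, -0.62322069, -0.78183146,  0.8348301 ],
       [ 0.        ,  0.        ,  0.        ,  1.        ]])}
top {'camera_matrix': array([[489.83367932,   0.        , 252.47730941],
       [  0.        , 489.83367932, 176.51514151],
       [  0.        ,   0.        ,   1.        ]]), 'world_from_camera': array([[ 0.02376111, -0.9934683 ,  0.11160709,  0.41459083],
       [-0.99939391, -0.02644587, -0.02263677,  0.1091449 ],
       [ 0.02544046, -0.11100157, -0.99349456,  1.11554285],
       [ 0.        ,  0.        ,  0.        ,  1.        ]])}
```

View pics/scene0.png

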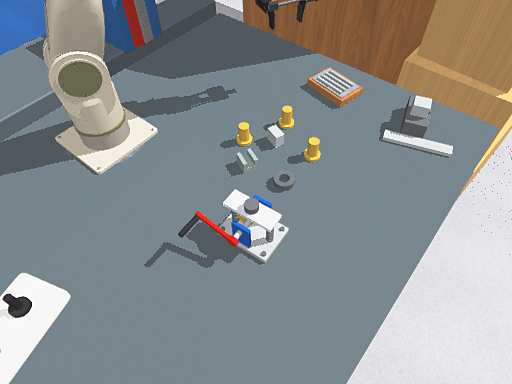

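View pics/top0.png

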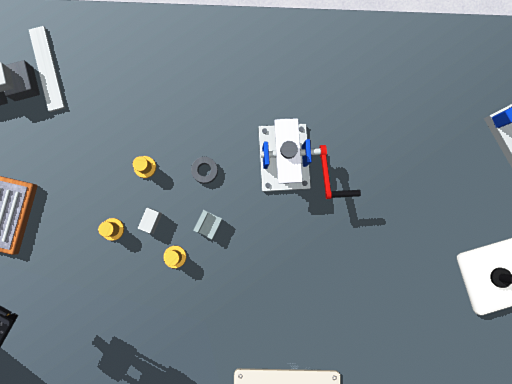

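The top view shows three brass bushings near pixels (145,167), (111,230) and (175,257). The fixture is at (287,152), and the black handle runs about (330,195)-(360,193). Next I'll measure these.

```bash
cat > h.py <<'E'
import numpy as np,cv2
from bench import optics
def ray(n,uv,z):
    m=optics.camera_model(n);K=m["camera_matrix"];T=m["world_from_camera"]
    d=T[:3,:3]@np.linalg.inv(K)@np.array([uv[0],uv[1],1.]);o=T[:3,3]
    return o+d*(z-o[2])/d[2]
def proj(n,p):
    m=optics.camera_model(n);K=m["camera_matrix"];T=np.linalg.inv(m["world_from_camera"])
    q=K@(T[:3,:3]@np.array(p)+T[:3,3]);return q[:2]/q[2]
def tri(a,b):
    A=[];B=[]
    for n,uv in(("scene",a),("top",b)):
        p=ray(n,uv,0.);o=optics.camera_model(n)["world_from_camera"][:3,3];d=(p-o)/np.linalg.norm(p-o)
        P=np.eye(3)-np.outer(d,d);A.append(P);B.append(P@o)
    return np.linalg.solve(sum(A),sum(B))
E
python3 - <<'E'
from h import *
for n in("scene","top"):
    im=cv2.imread(f"pics/{n}0.png");hsv=cv2.cvtColor(im,cv2.COLOR_BGR2HSV)
    for nm,lo,hi in(("brass",(18,120,80),(32,255,255)),("red",(0,180,100),(5,255,255)),("blue",(105,180,60),(125,255,255))):
        m=cv2.inRange(hsv,lo,hi)
        k,l,st,c=cv2.connectedComponentsWithStats(m)
        for i in range(1,k):
            if st[i,4]>40: print(n,nm,st[i],c[i].round(1), ray(n,c[i],.03).round(3) if nm=="brass" else "")
im=cv2.imread("pics/top0.png")
cv2.imwrite("pics/t_fix.png",cv2.resize(im[105:215,240:390],None,fx=5,fy=5,interpolation=cv2.INTER_CUBIC))
cv2.imwrite("pics/t_bush.png",cv2.resize(im[140:280,90:240],None,fx=4,fy=4,interpolation=cv2.INTER_CUBIC))
im=cv2.imread("pics/scene0.png")
cv2.imwrite("pics/s_fix.png",cv2.resize(im[180:270,170:300],None,fx=6,fy=6,interpolation=cv2.INTER_CUBIC))
E
```

```text
scene brass [279 106  15  23 260] [286.2 117.8] [0.416 0.392 0.03 ]
scene brass [236 122  16  24 276] [243.7 134.5] [0.358 0.251 0.03 ]
scene brass [304 137  17  25 298] [312.2 149.9] [0.557 0.327 0.03 ]
scene red [122   0  23  48 471] [133.3  22.2] 
scene red [195 211  44  36 274] [218.7 230.1] 
scene blue [41  4  5 30 47] [43.4 18.7] 
scene blue [254 195  18  13  77] [263.2 201.1] 
scene blue [232 221  19  26 246] [242.  233.1] 
top brass [133 156  23  22 397] [144.  166.2] [0.553 0.326 0.03 ]
top brass [ 98 218  26  23 421] [111.2 229. ] [0.413 0.391 0.03 ]
top brass [164 246  22  22 390] [174.3 256.5] [0.356 0.251 0.03 ]
top red [320 145  12  54 295] [325.3 171.4] 
top blue [492 107  20  20 242] [503.  117.8] 
top blue [302 139  10  27 167] [306.7 152.6] 
top blue [263 142   6  26 120] [265.6 154.5]
```

View pics/t_fix.png

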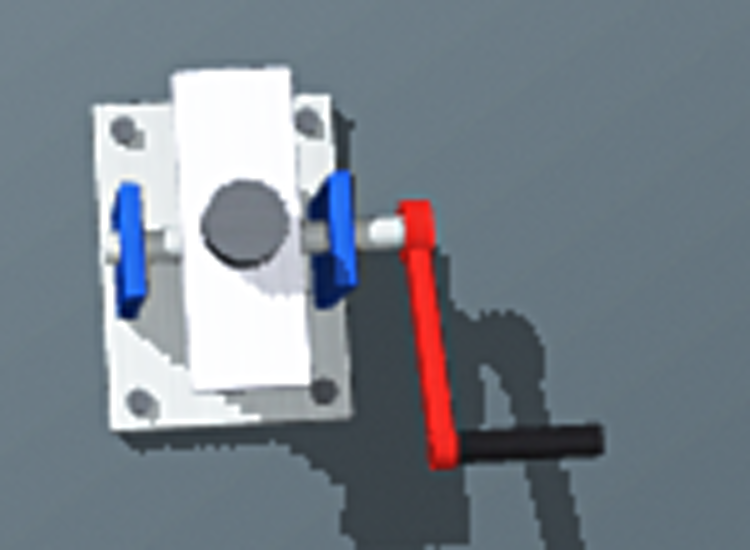

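View pics/t_bush.png

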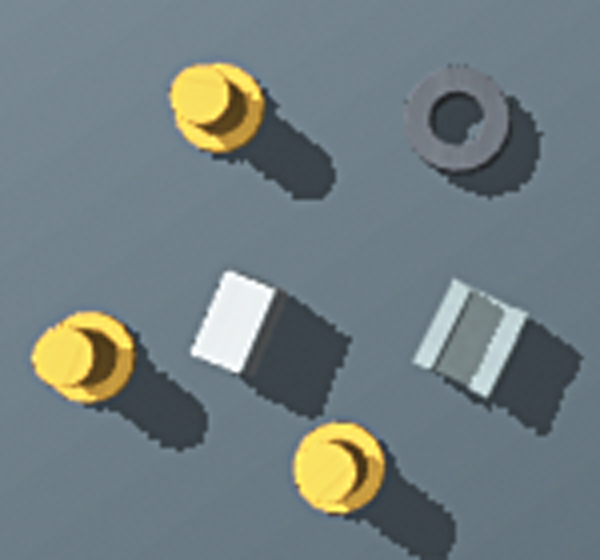

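View pics/s_fix.png

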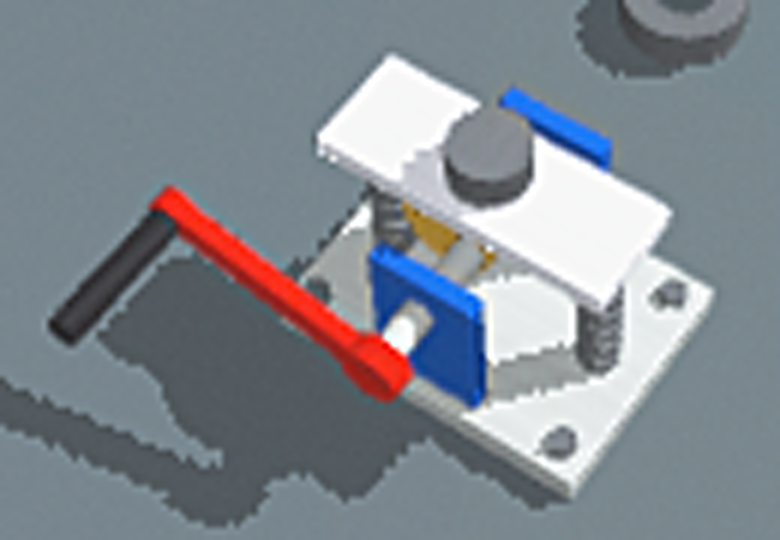

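Run:
```python
from h import *
c=lambda a,o,f:(np.array(a)+.5)/f-.5+np.array(o)
P=[ray("top",c(p,(240,105),5),.107) for p in((172,72),(292,67),(312,383),(193,390))]
P=np.array(P);print("stage corners",P.round(3).tolist(),"mean",P.mean(0).round(4))
print("sides",[np.linalg.norm(P[i]-P[i-1]).round(3) for i in range(4)])
for a,b in((3,0),(2,1)):
    d=P[b]-P[a];print("yaw",np.arctan2(d[1],d[0]))
im=cv2.imread("pics/top0.png");hsv=cv2.cvtColor(im,cv2.COLOR_BGR2HSV)
# pedestal: dark gray top
m=cv2.inRange(im,(60,60,60),(120,120,120));m2=np.zeros_like(m);m2[136:164,276:302]=m[136:164,276:302]
g=cv2.GaussianBlur(cv2.cvtColor(im,cv2.COLOR_BGR2GRAY),(0,0),.5)
print(cv2.cvtColor(im,cv2.COLOR_BGR2GRAY)[149,274:304]);print(cv2.cvtColor(im,cv2.COLOR_BGR2GRAY)[134:166,288])
print(im[167,128:160].tolist())
# pedestal centre guess both views
pt=c((245,222),(240,105),5);ps=c((492,143),(170,180),6)
print("ped",ray("top",pt,.127).round(4),ray("scene",ps,.127).round(4),tri(ps,pt).round(4))
# handle ends
print("handle outer", tri(c((65,332),(170,180),6),c((602,440),(240,105),5)).round(4), "inner",tri(c((162,220),(170,180),6),c((460,444),(240,105),5)).round(4))
```

```text
stage corners [[0.651, 0.044, 0.107], [0.654, -0.007, 0.107], [0.521, -0.017, 0.107], [0.517, 0.033, 0.107]] mean [0.5856 0.0132 0.107 ]
sides [np.float64(0.135), np.float64(0.051), np.float64(0.134), np.float64(0.05)]
yaw 0.08369776324637096
yaw 0.07562342967997418
[236 235 245 255 255 255 125 113 124 124 125 126 125 124 124 123 124 123
 123 124 122 122 118 130 209 200 102 115  91  93]
[253 253 253 254 255 255 235 122 116 125 123 123 122 126 124 124 122 122
 124 125 126 126 125  54  82 207 229 255 255 253 253 253]
[[141, 131, 115], [141, 131, 115], [141, 131, 115], [143, 130, 111], [140, 123, 107], [101, 143, 173], [94, 227, 255], [98, 228, 252], [97, 224, 249], [98, 225, 249], [99, 225, 249], [98, 224, 249], [98, 223, 249], [98, 224, 249], [96, 225, 249], [98, 228, 251], [101, 235, 255], [98, 229, 255], [40, 97, 133], [27, 60, 80], [28, 64, 84], [29, 67, 87], [27, 62, 82], [35, 83, 109], [61, 145, 188], [62, 146, 190], [59, 145, 190], [45, 108, 145], [61, 67, 68], [73, 65, 53], [79, 73, 62], [140, 129, 113]]
ped [0.5843 0.014  0.127 ] [0.5856 0.0166 0.127 ] [0.5851 0.0151 0.1279]
handle outer [ 0.502  -0.1379  0.1008] inner [ 0.4976 -0.0791  0.1033]
```

```bash
cat >> h.py <<'E'
from scipy.spatial.transform import Rotation as Rn
from bench import r
def plan(p,yv=None):
    s=r.read_state();R=Rn.from_quat(s["eef_rot"]).as_matrix()
    print("t",round(s["time"],2),"tcp",s["ee_pos"].round(4),"x",R[:,0].round(3),"y",R[:,1].round(3),"w",round(s["width"],4),"F",s["ft_force"].round(1),"q",s["joint_positions"].round(2))
    if p is not None: print("shift cm tool",((R.T@(np.array(p)-s["ee_pos"]))*100).round(2))
    if yv is not None:
        yv=np.array([*yv,0]);a=np.degrees(np.arctan2(yv@R[:,2],yv@R[:,1]));print("spin deg",round((a+90)%180-90,1))
E
python3 - <<'E'
from h import *
im=cv2.imread("pics/top0.png");m=((im[:,:,2]>215)&(im[:,:,0]<160)).astype('uint8')
k,l,st,c=cv2.connectedComponentsWithStats(m)
for i in range(1,k):
    if st[i,4]>40 and st[i,0]<200: print(st[i],c[i],ray("top",c[i],.062).round(4))
im=cv2.imread("pics/scene0.png");m=((im[:,:,2]>215)&(im[:,:,1]>180)&(im[:,:,0]<160)).astype('uint8')
print([im[y,312].tolist() for y in range(136,165)])
cv2.imwrite("pics/s_b.png",cv2.resize(im[95:170,225:335],None,fx=7,fy=7,interpolation=cv2.INTER_CUBIC))
plan((.553,.326,.24),(-.08,1))
E
```

```text
[133 156  22  22 252] [141.04761905 164.28174603] [0.5531 0.3263 0.062 ]
[  0 177  31  77 233] [ 16.33476395 206.11587983] [0.4563 0.5853 0.062 ]
[ 98 218  25  22 263] [107.77186312 227.49809886] [0.4158 0.3899 0.062 ]
[164 246  22  22 279] [172.12903226 255.72401434] [0.3597 0.2513 0.062 ]
[[143, 137, 130], [117, 195, 231], [80, 231, 255], [83, 224, 246], [85, 222, 245], [85, 220, 244], [88, 225, 246], [86, 228, 250], [80, 203, 244], [52, 112, 143], [56, 128, 161], [56, 131, 165], [54, 131, 166], [56, 135, 167], [60, 135, 169], [56, 136, 170], [55, 134, 169], [59, 136, 170], [58, 132, 169], [59, 133, 169], [57, 129, 165], [65, 156, 204], [90, 234, 254], [80, 216, 251], [53, 130, 172], [58, 140, 182], [105, 87, 68], [149, 139, 121], [146, 137, 121]]
t 0.1 tcp [0.2755 0.5606 0.2389] x [-0.001 -0.001 -1.   ] y [ 0.441  0.897 -0.001] w 0.0872 F [-0.1  0.4  0.5] q [-1.14  0.33 -0.06  1.46  0.02  1.35 -0.09]
shift cm tool [-0.1  -8.82 35.25]
spin deg -30.7
```

View pics/s_b.png

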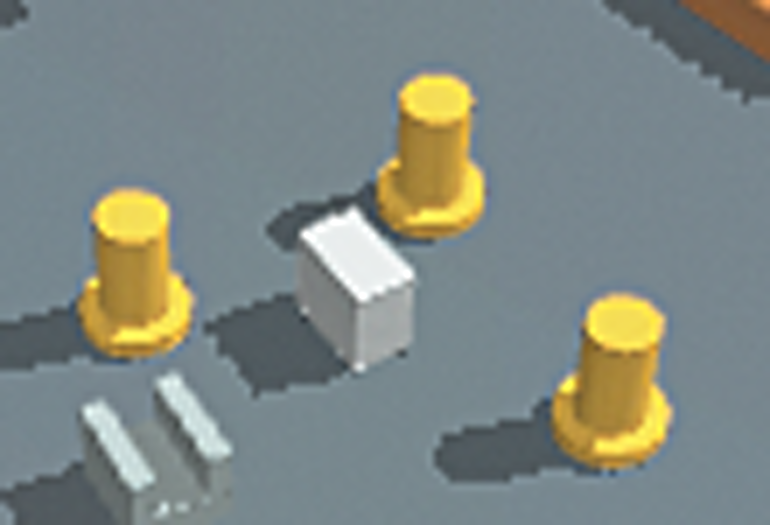

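```bash
python3 -m inch '[{"translation":[0,-1.1,4.4],"spin":0},{"translation":[0,-1.1,4.4],"spin":0},{"translation":[0,-1.1,4.4],"spin":0},{"translation":[0,-1.1,4.4],"spin":0},{"translation":[0,-1.1,4.4],"spin":0},{"translation":[0,-1.1,4.4],"spin":0},{"translation":[0,-1.1,4.4],"spin":0},{"translation":[0,0,0],"spin":0}]' 0 20
python3 - <<'E'
from h import *
c=lambda a,o,f:(np.array(a)+.5)/f-.5+np.array(o)
t=c((200,96),(90,140),4);s=c((623,323),(225,95),7)
print(ray("top",t,.062),ray("scene",s,.062),tri(s,t))
plan((.553,.327,.24),(1,.08))
E
```

```text
time: 1.1
ee_pos: [0.5238, 0.3484, 0.2347]
eef_rot: [0.157, 0.69, -0.162, 0.688]
ft_force: [-0.7, 0.6, -0.1]
width: 0.0873
[0.55444816 0.32939214 0.062     ] [0.55426969 0.33217133 0.062     ] [0.55478503 0.32949846 0.06419955]
t 1.1 tcp [0.5238 0.3484 0.2347] x [-0.005 -0.006 -1.   ] y [ 0.439  0.899 -0.008] w 0.0873 F [-0.7  0.6 -0.1] q [-0.74  0.35  0.1   1.46 -0.03  1.35  0.48]
shift cm tool [-0.53 -0.64  3.56]
spin deg 59.4
```

```bash
python3 -m inch '[{"translation":[0,0,0],"spin":10},{"translation":[0,0,0],"spin":10},{"translation":[0,0,0],"spin":10},{"translation":[0,0,0],"spin":10},{"translation":[0,0,0],"spin":10},{"translation":[0,0,0],"spin":10},{"translation":[0,0,0],"spin":0}]'
python3 - <<'E'
from h import *
plan((.5544,.3302,.12),(1,.08))
E
```

```text
time: 1.98
ee_pos: [0.5188, 0.352, 0.2316]
eef_rot: [0.485, 0.511, -0.494, 0.51]
ft_force: [0.6, 0.3, 0.6]
width: 0.087
t 1.98 tcp [0.5188 0.352  0.2316] x [-0.011 -0.008 -1.   ] y [ 0.999  0.042 -0.011] w 0.087 F [0.6 0.3 0.6] q [-0.86  0.35  0.25  1.47 -0.09  1.35 -0.56]
shift cm tool [11.14  3.59  2.25]
spin deg -2.1
```

```bash
python3 -m inch '[{"translation":[0,1.8,1.2],"spin":-2},{"translation":[0,1.8,1.1],"spin":0},{"translation":[3.5,0,0],"spin":0},{"translation":[3.5,0,0],"spin":0},{"translation":[3.5,0,0],"spin":0},{"translation":[0,0,0],"spin":0}]'
python3 - <<'E'
from h import *
plan((.5544,.3302,.040),(1,.08))
E
```

```text
time: 2.72
ee_pos: [0.5534, 0.333, 0.1231]
eef_rot: [0.467, 0.529, -0.476, 0.525]
ft_force: [0.4, 0.5, 0.9]
width: 0.087
t 2.73 tcp [0.5534 0.333  0.1231] x [-0.013 -0.007 -1.   ] y [ 0.994  0.111 -0.014] w 0.087 F [0.4 0.5 0.9] q [-0.79  0.47  0.24  1.54 -0.12  1.16 -0.42]
shift cm tool [8.31 0.18 0.25]
spin deg 1.8
```

```bash
python3 -m inch '[{"translation":[2.1,0.2,0.3],"spin":1.8},{"translation":[2,0,0],"spin":0},{"translation":[2,0,0],"spin":0},{"translation":[2,0,0],"spin":0},{"translation":[0,0,0],"spin":0}]'
python3 - <<'E'
from h import *
plan((.5544,.3302,.040),(1,.08))
for n in("scene","top"): cv2.imwrite(f"pics/{n}1.png",cv2.resize(optics.camera(n)[60:260,60:380,::-1],None,fx=2.5,fy=2.5))
E
```

```text
time: 3.35
ee_pos: [0.5556, 0.331, 0.0397]
eef_rot: [0.475, 0.522, -0.483, 0.519]
ft_force: [-0.9, -0.0, 0.4]
width: 0.0867
t 3.35 tcp [0.5556 0.331  0.0397] x [-0.011 -0.005 -1.   ] y [ 0.997  0.083 -0.011] w 0.0867 F [-0.9 -0.   0.4] q [-0.78  0.56  0.23  1.6  -0.15  1.01 -0.42]
shift cm tool [-0.03 -0.13  0.07]
spin deg 0.2
```

View pics/scene1.png

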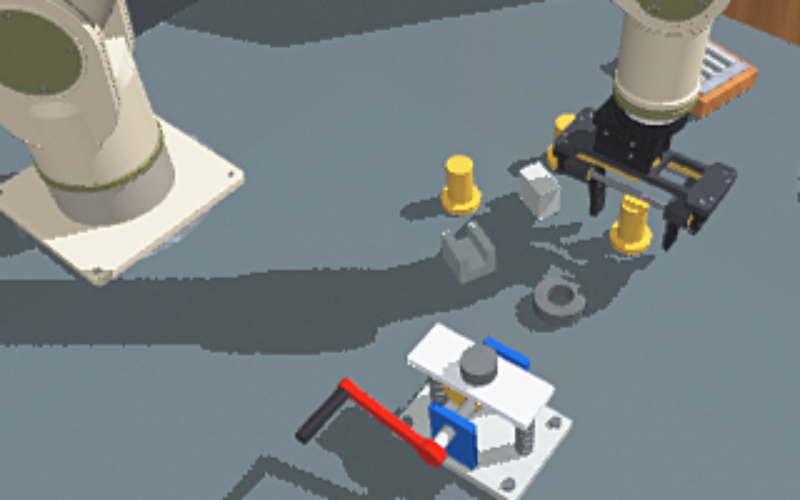

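View pics/top1.png

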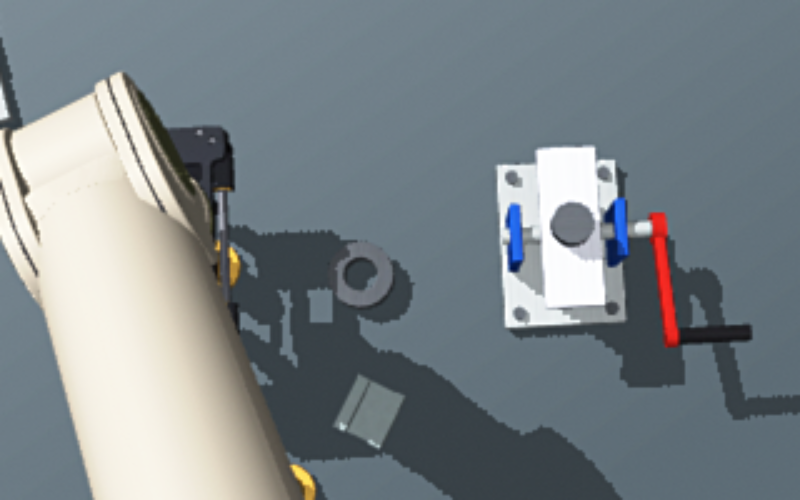

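The scene picture shows the open fingers straddling the bushing at crop (630,225), with the other gauges undisturbed. I'll close the gripper.

```bash
python3 -m inch '[{"translation":[0,0,0],"spin":0},{"translation":[0,0,0],"spin":0},{"translation":[0,0,0],"spin":0},{"translation":[0,0,0],"spin":0},{"translation":[0,0,0],"spin":0},{"translation":[0,0,0],"spin":0}]' 1 25
python3 - <<'E'
from h import *
plan((.5554,.331,.2))
E
```

```text
time: 4.2
ee_pos: [0.5577, 0.3325, 0.0444]
eef_rot: [0.477, 0.522, -0.48, 0.519]
ft_force: [-3.9, -0.5, 3.0]
width: 0.0353
t 4.2 tcp [0.5577 0.3325 0.0444] x [-0.006 -0.    -1.   ] y [ 0.997  0.083 -0.006] w 0.0353 F [-3.9 -0.5  3. ] q [-0.78  0.56  0.23  1.59 -0.15  1.01 -0.42]
shift cm tool [-15.56  -0.34   0.13]
```

```bash
python3 -m inch '[{"translation":[0,0,0],"spin":0},{"translation":[0,0,0],"spin":0},{"translation":[0,0,0],"spin":0}]'
python3 - <<'E'
from h import *
plan((.5554,.331,.04))
E
```

```text
time: 4.58
ee_pos: [0.5573, 0.3326, 0.0444]
eef_rot: [0.477, 0.522, -0.48, 0.519]
ft_force: [-1.7, -0.3, 1.2]
width: 0.0308
t 4.58 tcp [0.5573 0.3326 0.0444] x [-0.007 -0.001 -1.   ] y [ 0.997  0.083 -0.007] w 0.0308 F [-1.7 -0.3  1.2] q [-0.78  0.56  0.23  1.59 -0.15  1.01 -0.42]
shift cm tool [ 0.44 -0.2   0.14]
```

```bash
python3 -m inch '[{"translation":[-2,0,0],"spin":0},{"translation":[-4,0,0],"spin":0},{"translation":[-4,0,0],"spin":0},{"translation":[-4,0,0],"spin":0},{"translation":[-4,0,0],"spin":0},{"translation":[0,0,0],"spin":0},{"translation":[0,0,0],"spin":0}]'
python3 - <<'E'
from h import *
plan((.585,.0175,.24),(1,.08))
for n in("scene",): cv2.imwrite(f"pics/{n}2.png",cv2.resize(optics.camera(n)[60:260,60:380,::-1],None,fx=2.5,fy=2.5))
E
```

```text
time: 5.45
ee_pos: [0.5587, 0.3309, 0.2336]
eef_rot: [0.478, 0.521, -0.481, 0.519]
ft_force: [-0.8, 0.4, -3.9]
width: 0.0309
t 5.45 tcp [0.5587 0.3309 0.2336] x [-0.005 -0.002 -1.   ] y [ 0.997  0.081 -0.005] w 0.0309 F [-0.8  0.4 -3.9] q [-0.8   0.4   0.27  1.41 -0.11  1.36 -0.45]
shift cm tool [-0.6   0.07 31.45]
spin deg 0.1
```

View pics/scene2.png

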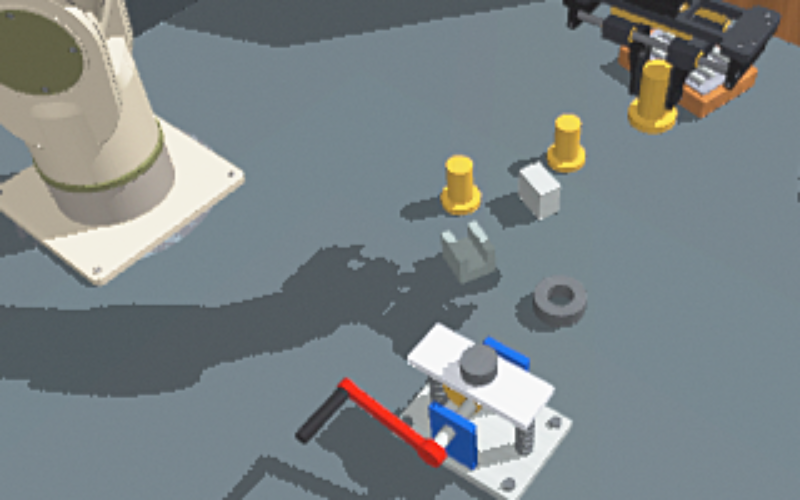

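The bushing is held upright and lifted clear, near crop (652,95). Next I'll carry it towards the pedestal.

```bash
python3 -m inch '[{"translation":[0,0,2.5],"spin":0},{"translation":[0,0,4.5],"spin":0},{"translation":[0,0,4.5],"spin":0},{"translation":[0,0,4.5],"spin":0},{"translation":[0,0,4.5],"spin":0},{"translation":[0,0,4.5],"spin":0},{"translation":[0,0,3],"spin":0},{"translation":[0,0,1.5],"spin":0},{"translation":[0,0,0],"spin":0},{"translation":[0,0,0],"spin":0}]'
python3 - <<'E'
from h import *
plan((.5855,.017,.19),(1,.08))
E
```

```text
time: 6.75
ee_pos: [0.5773, 0.0201, 0.2241]
eef_rot: [0.473, 0.522, -0.488, 0.516]
ft_force: [0.2, 0.3, -3.9]
width: 0.0306
t 6.75 tcp [0.5773 0.0201 0.2241] x [-0.02  -0.009 -1.   ] y [ 0.997  0.077 -0.021] w 0.0306 F [ 0.2  0.3 -3.9] q [-0.47  0.26  0.42  1.62 -0.1   1.31  0.04]
shift cm tool [3.4  0.86 0.35]
spin deg -0.2
```

```bash
python3 -m inch '[{"translation":[0.9,0.4,0.2],"spin":0},{"translation":[0.9,0.4,0.2],"spin":0},{"translation":[0.7,0,0],"spin":0},{"translation":[0,0,0],"spin":0},{"translation":[0,0,0],"spin":0}]'
python3 - <<'E'
from h import *
plan((.5855,.017,.1725),(1,.08))
for n in("scene","top"):
    im=optics.camera(n)[:,:,::-1];cv2.imwrite(f"pics/{n}3r.png",im)
im=cv2.imread("pics/scene3r.png");cv2.imwrite("pics/s3.png",cv2.resize(im[130:270,170:330],None,fx=5,fy=4.2,interpolation=cv2.INTER_CUBIC))
cv2.imwrite("pics/t3.png",cv2.resize(cv2.imread("pics/top3r.png")[100:220,230:390],None,fx=5,fy=5,interpolation=cv2.INTER_CUBIC))
E
```

```text
time: 7.38
ee_pos: [0.5853, 0.0199, 0.1961]
eef_rot: [0.472, 0.524, -0.487, 0.516]
ft_force: [-0.6, -0.1, -3.6]
width: 0.0308
t 7.38 tcp [0.5853 0.0199 0.1961] x [-0.022 -0.009 -1.   ] y [ 0.996  0.082 -0.022] w 0.0308 F [-0.6 -0.1 -3.6] q [-0.45  0.3   0.41  1.63 -0.12  1.26  0.06]
shift cm tool [2.36 0.04 0.27]
spin deg 0.1
```

View pics/s3.png

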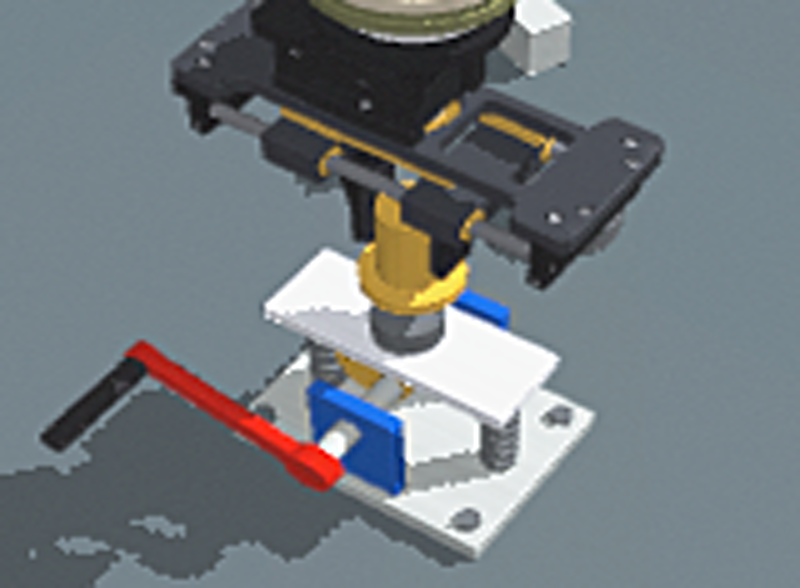

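View pics/t3.png

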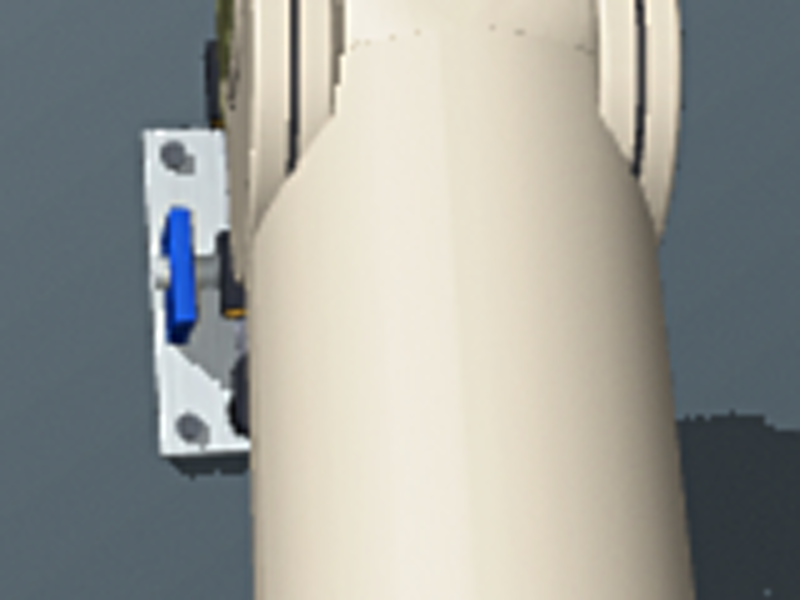

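The scene crop shows the flange centre at column about 413 and the pedestal at about 408. That is roughly 2 mm off, matching the 3 mm y correction still to make. I'll lower it with that correction.

```bash
python3 -m inch '[{"translation":[0.6,0.05,0.3],"spin":0},{"translation":[0.6,0,0.1],"spin":0},{"translation":[0.5,0,0],"spin":0},{"translation":[0,0,0],"spin":0},{"translation":[0,0,0],"spin":0}]'
python3 - <<'E'
from h import *
plan((.5855,.017,.171),(1,.08))
E
```

```text
time: 8.1
ee_pos: [0.5859, 0.0153, 0.1782]
eef_rot: [0.472, 0.523, -0.486, 0.516]
ft_force: [-0.9, 0.6, -3.9]
width: 0.0307
t 8.1 tcp [0.5859 0.0153 0.1782] x [-0.021 -0.008 -1.   ] y [ 0.996  0.081 -0.022] w 0.0307 F [-0.9  0.6 -3.9] q [-0.45  0.31  0.41  1.65 -0.12  1.23  0.07]
shift cm tool [ 0.72 -0.01 -0.18]
spin deg 0.1
```

```bash
python3 -m inch '[{"translation":[0.2,0,-0.15],"spin":0},{"translation":[0.2,0,0],"spin":0},{"translation":[0,0,0],"spin":0},{"translation":[0,0,0],"spin":0}]'
python3 - <<'E'
from h import *
plan((.5855,.017,.171),(1,.08))
for n in("scene",):
    im=optics.camera(n)[:,:,::-1];cv2.imwrite(f"pics/{n}4r.png",im)
im=cv2.imread("pics/scene4r.png");cv2.imwrite("pics/s4.png",cv2.resize(im[150:240,200:300],None,fx=7,fy=6.5,interpolation=cv2.INTER_CUBIC))
E
```

```text
time: 8.6
ee_pos: [0.5859, 0.0171, 0.1743]
eef_rot: [0.472, 0.523, -0.486, 0.517]
ft_force: [-0.3, -0.1, -4.2]
width: 0.0306
t 8.6 tcp [0.5859 0.0171 0.1743] x [-0.02  -0.008 -1.   ] y [ 0.996  0.082 -0.021] w 0.0306 F [-0.3 -0.1 -4.2] q [-0.45  0.32  0.41  1.66 -0.12  1.22  0.07]
shift cm tool [ 0.33 -0.03  0.  ]
spin deg 0.1
```

View pics/s4.png

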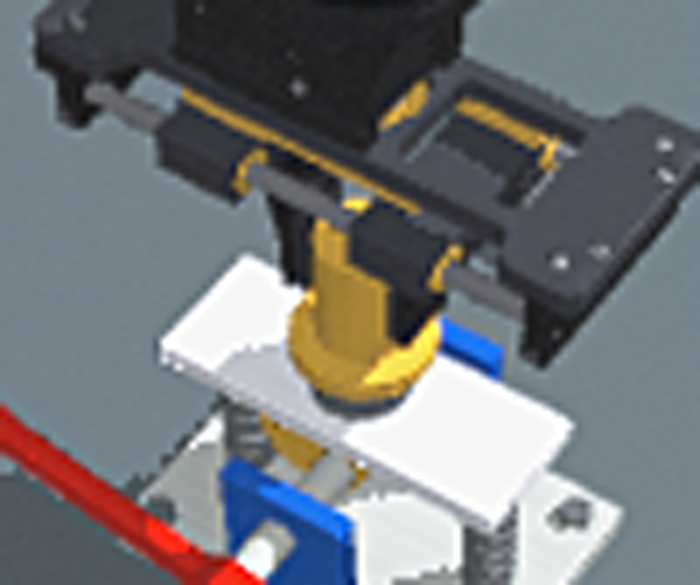

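The flange now spans columns 288-442 over the pedestal's 313-407, so it is centred to about 1-2 mm. I'll ease down to contact.

```bash
python3 -m inch '[{"translation":[0.15,0,0.1],"spin":0},{"translation":[0,0,0],"spin":0},{"translation":[0,0,0],"spin":0}]'; python3 -m inch '[{"translation":[0.15,0,0],"spin":0},{"translation":[0,0,0],"spin":0},{"translation":[0,0,0],"spin":0}]'
```

```text
time: 9.02
ee_pos: [0.5859, 0.0159, 0.1727]
eef_rot: [0.472, 0.523, -0.486, 0.517]
ft_force: [-0.2, 0.2, -3.8]
width: 0.0311
time: 9.4
ee_pos: [0.586, 0.0158, 0.1717]
eef_rot: [0.472, 0.523, -0.486, 0.517]
ft_force: [-0.2, 0.1, -0.9]
width: 0.0306
```

```bash
python3 -m inch '[{"translation":[0.05,0,0],"spin":0},{"translation":[0,0,0],"spin":0}]'; python3 -m inch '[{"translation":[0,0,0],"spin":0},{"translation":[0,0,0],"spin":0},{"translation":[0,0,0],"spin":0},{"translation":[0,0,0],"spin":0}]' 0.2;  python3 - <<'E'
from h import *
plan((.5855,.017,.171),(1,.08))
im=optics.camera("scene")[:,:,::-1];cv2.imwrite(f"pics/scene5r.png",im)
cv2.imwrite("pics/s5.png",cv2.resize(im[150:240,200:300],None,fx=7,fy=6.5,interpolation=cv2.INTER_CUBIC))
E
```

```text
time: 9.65
ee_pos: [0.5861, 0.0158, 0.1716]
eef_rot: [0.472, 0.523, -0.486, 0.517]
ft_force: [-1.4, -0.1, 0.3]
width: 0.0308
time: 10.15
ee_pos: [0.5868, 0.016, 0.1719]
eef_rot: [0.473, 0.523, -0.485, 0.517]
ft_force: [0.1, -0.4, 0.1]
width: 0.0625
t 10.15 tcp [0.5868 0.016  0.1719] x [-0.018 -0.008 -1.   ] y [ 0.997  0.082 -0.018] w 0.0625 F [ 0.1 -0.4  0.1] q [-0.45  0.32  0.41  1.66 -0.13  1.21  0.08]
shift cm tool [ 0.09 -0.12 -0.12]
spin deg 0.1
```

View pics/s5.png

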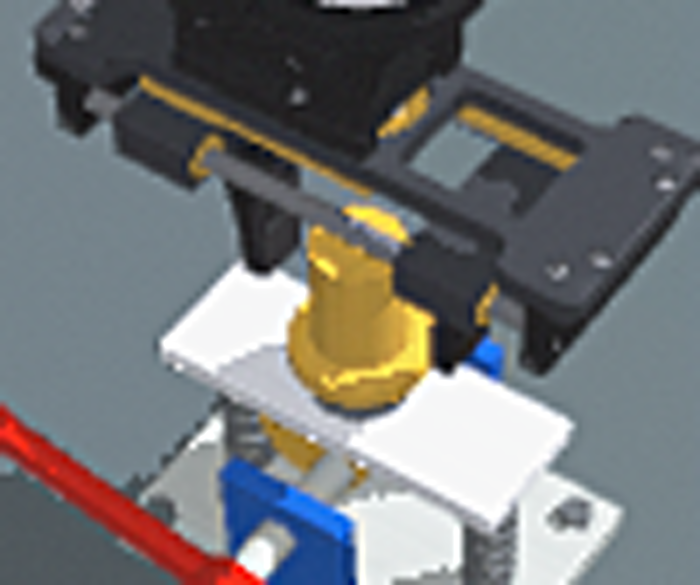

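Released and standing on the pedestal. I'll retreat straight up and recheck the centring.

```bash
python3 -m inch '[{"translation":[0,0,0],"spin":0}]' 0;python3 -m inch '[{"translation":[-1,0,0],"spin":0},{"translation":[-3,0,0],"spin":0},{"translation":[-3,0,0],"spin":0},{"translation":[-3,0,0],"spin":0},{"translation":[0,0,0],"spin":0}]'; python3 -m inch '[{"translation":[0,0,5],"spin":0},{"translation":[0,0,5],"spin":0},{"translation":[0,0,5],"spin":0},{"translation":[0,0,5],"spin":0},{"translation":[0,0,0],"spin":0}]';  python3 - <<'E'
from h import *
plan((.498,-.109,.24),(1,.08))
for n,a,b in(("scene",150,200),("top",105,240)):
    im=optics.camera(n)[:,:,::-1];cv2.imwrite(f"pics/{n}6r.png",im)
    cv2.imwrite(f"pics/{n}6.png",cv2.resize(im[a:a+100,b:b+130],None,fx=6,fy=6,interpolation=cv2.INTER_CUBIC))
E
```

```text
time: 10.32
ee_pos: [0.5868, 0.016, 0.1719]
eef_rot: [0.473, 0.523, -0.485, 0.517]
ft_force: [-0.4, -0.1, 0.2]
width: 0.0731
time: 10.95
ee_pos: [0.5888, 0.0166, 0.2779]
eef_rot: [0.473, 0.522, -0.485, 0.518]
ft_force: [0.8, 0.3, -0.5]
width: 0.087
time: 11.58
ee_pos: [0.605, -0.1872, 0.2778]
eef_rot: [0.472, 0.524, -0.485, 0.518]
ft_force: [-0.1, 1.2, -0.0]
width: 0.0871
t 11.57 tcp [ 0.605  -0.1872  0.2778] x [-0.018 -0.008 -1.   ] y [ 0.996  0.085 -0.019] w 0.0871 F [-0.1  1.2 -0. ] q [-0.17  0.37  0.53  1.39 -0.17  1.45  0.44]
shift cm tool [ 3.91 -9.93 -8.73]
spin deg 0.3
```

View pics/scene6.png

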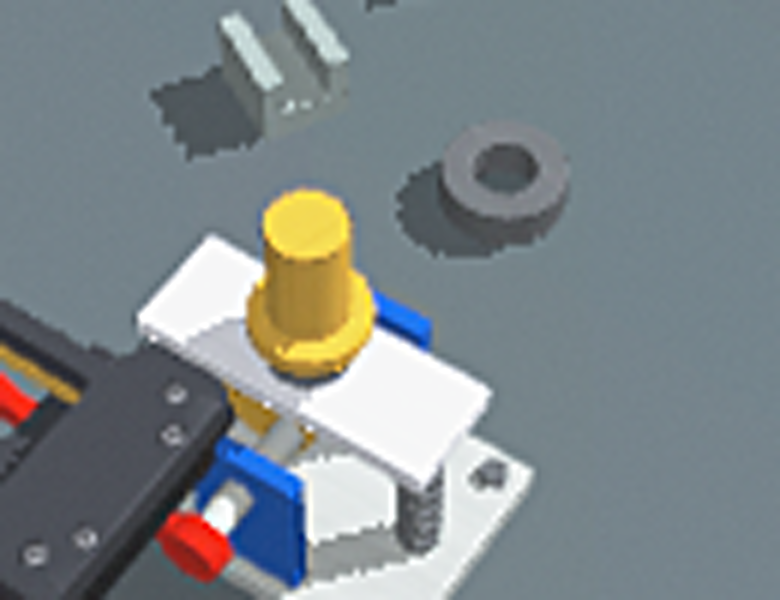

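View pics/top6.png

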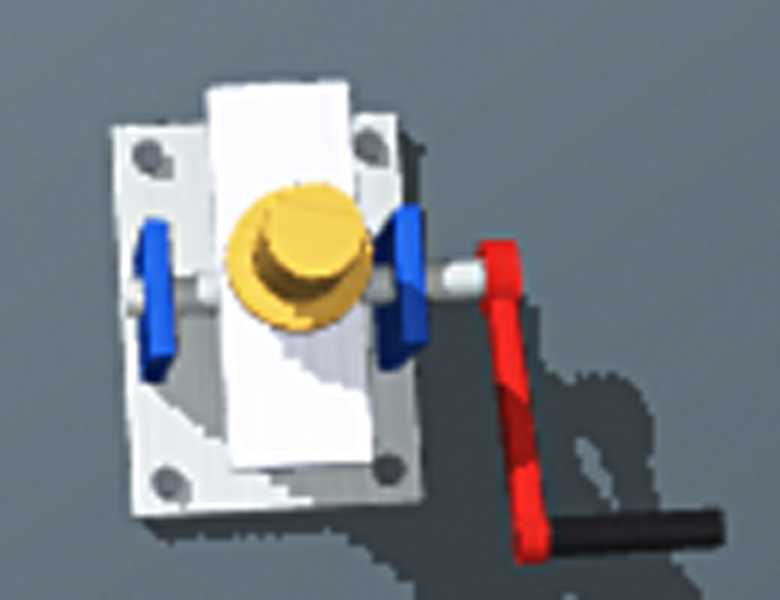

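Run:
```python
from h import *
c=lambda a,o,f:(np.array(a)+.5)/f-.5+np.array(o)
t=c((316,230),(240,105),6);s=c((307,224),(200,150),6)
print("barrel top",ray("top",t,.189),ray("scene",s,.189),tri(s,t))
print("flange",ray("top",c((300,257),(240,105),6),.137),"ped was .5843,.014 (top), .5856,.0166 (scene)")
```

```text
barrel top [0.58569441 0.01311111 0.189     ] [0.58528437 0.01618608 0.189     ] [0.5859129  0.01403456 0.19147231]
flange [0.58588899 0.01300455 0.137     ] ped was .5843,.014 (top), .5856,.0166 (scene)
```

The bushing stands centred within about 2 mm by both views. Now the handle: the target above it is (0.498,-0.110).

```bash
python3 -m inch '[{"translation":[0,-3.5,-2.4],"spin":0},{"translation":[0,-3.5,-2.4],"spin":0},{"translation":[1.5,-3,-2.3],"spin":0},{"translation":[3,0,-1],"spin":0},{"translation":[2,0,0],"spin":0},{"translation":[0,0,0],"spin":0},{"translation":[0,0,0],"spin":0}]';  python3 - <<'E'
from h import *
plan((.4983,-.1103,.15),(1,.08))
E
```

```text
time: 12.55
ee_pos: [0.4954, -0.0979, 0.2124]
eef_rot: [0.468, 0.53, -0.477, 0.522]
ft_force: [1.3, -0.3, 1.0]
width: 0.0873
t 12.55 tcp [ 0.4954 -0.0979  0.2124] x [-0.017 -0.002 -1.   ] y [ 0.994  0.108 -0.017] w 0.0873 F [ 1.3 -0.3  1. ] q [-0.35  0.09  0.48  1.82 -0.04  1.26  0.25]
shift cm tool [6.24 0.26 1.27]
spin deg 1.6
```

```bash
python3 -m inch '[{"translation":[0,0.2,1.2],"spin":1.6},{"translation":[2,0,0],"spin":0},{"translation":[2,0,0],"spin":0},{"translation":[0,0,0],"spin":0},{"translation":[0,0,0],"spin":0}]';  python3 - <<'E'
from h import *
plan((.4983,-.1103,.095),(1,.08))
for n,a,b in(("scene",160,150),("top",105,240)):
    im=optics.camera(n)[:,:,::-1];cv2.imwrite(f"pics/{n}7r.png",im)
    cv2.imwrite(f"pics/{n}7.png",cv2.resize(im[a:a+100,b:b+130],None,fx=6,fy=6,interpolation=cv2.INTER_CUBIC))
E
```

```text
time: 13.18
ee_pos: [0.5013, -0.1136, 0.1757]
eef_rot: [0.478, 0.52, -0.485, 0.516]
ft_force: [0.2, -0.2, 0.9]
width: 0.0872
t 13.18 tcp [ 0.5013 -0.1136  0.1757] x [-0.011 -0.003 -1.   ] y [ 0.997  0.073 -0.011] w 0.0872 F [ 0.2 -0.2  0.9] q [-0.32  0.14  0.49  1.85 -0.07  1.18  0.27]
shift cm tool [ 8.07 -0.19 -0.38]
spin deg -0.4
```

View pics/scene7.png

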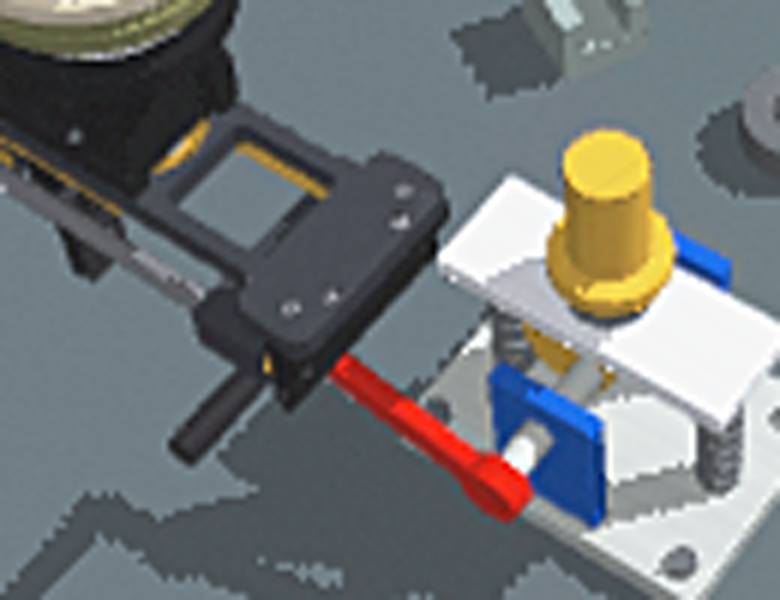

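```bash
python3 -m inch '[{"translation":[1.5,-0.2,-0.35],"spin":0},{"translation":[2.2,0,0],"spin":0},{"translation":[2.2,0,0],"spin":0},{"translation":[1.6,0,0],"spin":0},{"translation":[0,0,0],"spin":0},{"translation":[0,0,0],"spin":0}]';  python3 - <<'E'
from h import *
plan((.4983,-.1103,.095),(1,.08))
for n,a,b in(("scene",160,150),):
    im=optics.camera(n)[:,:,::-1];cv2.imwrite(f"pics/{n}8r.png",im)
    cv2.imwrite(f"pics/{n}8.png",cv2.resize(im[a:a+100,b:b+130],None,fx=6,fy=6,interpolation=cv2.INTER_CUBIC))
E
```

```text
time: 14.02
ee_pos: [0.4982, -0.109, 0.0976]
eef_rot: [0.478, 0.52, -0.484, 0.517]
ft_force: [-0.1, 0.3, -0.2]
width: 0.0871
t 14.03 tcp [ 0.4982 -0.109   0.0976] x [-0.009 -0.003 -1.   ] y [ 0.997  0.074 -0.009] w 0.0871 F [-0.1  0.3 -0.2] q [-0.31  0.23  0.48  1.94 -0.12  1.01  0.3 ]
shift cm tool [ 0.26 -0.    0.13]
spin deg -0.3
```

View pics/scene8.png

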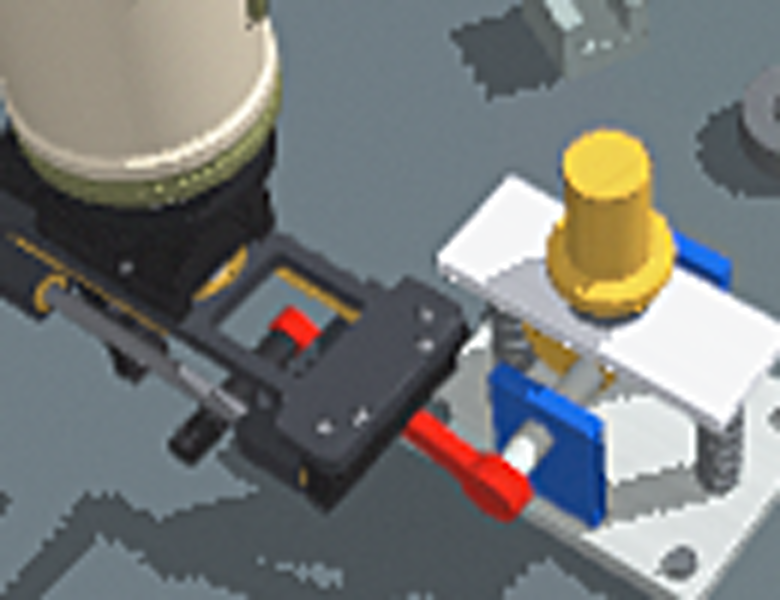

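```bash
python3 -m inch '[{"translation":[0.35,0,0.1],"spin":0},{"translation":[0,0,0],"spin":0},{"translation":[0,0,0],"spin":0},{"translation":[0,0,0],"spin":0},{"translation":[0,0,0],"spin":0},{"translation":[0,0,0],"spin":0},{"translation":[0,0,0],"spin":0},{"translation":[0,0,0],"spin":0},{"translation":[0,0,0],"spin":0},{"translation":[0,0,0],"spin":0},{"translation":[0,0,0],"spin":0}]' 1 20;  python3 - <<'E'
from h import *
plan((.4983,-.1103,.095),(1,.08))
E
```

```text
time: 15.45
ee_pos: [0.4984, -0.1102, 0.0952]
eef_rot: [0.479, 0.52, -0.484, 0.517]
ft_force: [-0.9, -0.4, 1.5]
width: 0.0131
t 15.45 tcp [ 0.4984 -0.1102  0.0952] x [-0.008 -0.002 -1.   ] y [ 0.997  0.074 -0.008] w 0.0131 F [-0.9 -0.4  1.5] q [-0.3   0.23  0.48  1.94 -0.12  1.    0.31]
shift cm tool [ 0.02 -0.01  0.  ]
spin deg -0.3
```

The handle is gripped (width 13 mm on a 14 mm bar, TCP as predicted). I'll swing it along the arc in stages.

```bash
python3 -m inch '[{"translation":[-0.6,0.2,0],"spin":0},{"translation":[-0.6,0.25,0],"spin":0},{"translation":[-0.6,0.3,0],"spin":0},{"translation":[-0.57,0.3,0],"spin":0},{"translation":[-0.55,0.35,0],"spin":0},{"translation":[-0.53,0.38,0],"spin":0},{"translation":[0,0,0],"spin":0}]'
cat >> h.py <<'E'
def lever():
    s=r.read_state();R=Rn.from_quat(s["eef_rot"]).as_matrix();g=s["ee_pos"]-.002*R[:,0]
    piv=np.array([.5944,-.1026,.07]);d=g-piv;ex=np.array([.9968,.08,0]);ey=np.array([-.08,.9968,0])
    a=np.arctan2(d[2],-d@ex);print("angle cam",round(a-(np.pi/2-1.3),3),"rad",np.hypot(d[2],d@ex).round(4),"lat",(d@ey).round(4))
    plan(piv+np.array([0,0,.1])+.002*R[:,0],(1,.08))
E
python3 -c "
from h import *
lever()"
```

```text
time: 16.32
ee_pos: [0.514, -0.109, 0.1298]
eef_rot: [0.477, 0.522, -0.486, 0.514]
ft_force: [-2.1, -0.2, -2.6]
width: 0.0134
angle cam 0.383 rad 0.1016 lat 0.0001
t 16.32 tcp [ 0.514  -0.109   0.1298] x [-0.017 -0.002 -1.   ] y [ 0.997  0.073 -0.017] w 0.0134 F [-2.1 -0.2 -2.6] q [-0.31  0.23  0.49  1.87 -0.11  1.09  0.29]
shift cm tool [-3.95  8.   -0.04]
spin deg -0.4
```

```bash
python3 -m inch '[{"translation":[-0.48,0.42,0],"spin":0},{"translation":[-0.46,0.45,0],"spin":0},{"translation":[-0.42,0.48,0],"spin":0},{"translation":[-0.4,0.5,0],"spin":0},{"translation":[-0.37,0.53,0],"spin":0},{"translation":[-0.33,0.55,0],"spin":0},{"translation":[-0.3,0.58,0],"spin":0},{"translation":[-0.27,0.6,0],"spin":0},{"translation":[0,0,0],"spin":0}]'; 
python3 -c "
from h import *
lever()"
```

```text
time: 17.45
ee_pos: [0.549, -0.1061, 0.163]
eef_rot: [0.473, 0.528, -0.49, 0.507]
ft_force: [-2.4, 0.4, -5.3]
width: 0.0136
angle cam 0.854 rad 0.1053 lat 0.0001
t 17.45 tcp [ 0.549  -0.1061  0.163 ] x [-0.038  0.002 -0.999] y [ 0.997  0.071 -0.038] w 0.0136 F [-2.4  0.4 -5.3] q [-0.3   0.29  0.49  1.73 -0.14  1.2   0.29]
shift cm tool [-0.67  4.52 -0.03]
spin deg -0.5
```

```bash
python3 -m inch '[{"translation":[-0.12,0.5,0],"spin":0},{"translation":[-0.12,0.5,0],"spin":0},{"translation":[-0.1,0.5,0],"spin":0},{"translation":[-0.1,0.5,0],"spin":0},{"translation":[-0.08,0.5,0],"spin":0},{"translation":[-0.06,0.5,0],"spin":0},{"translation":[0,0,0],"spin":0}]'; 
python3 -c "
from h import *
lever()
for n,a,b in(('scene',140,180),):
    im=optics.camera(n)[:,:,::-1];cv2.imwrite(f'pics/{n}9r.png',im)
    cv2.imwrite(f'pics/{n}9.png',cv2.resize(im[a:a+100,b:b+130],None,fx=6,fy=6,interpolation=cv2.INTER_CUBIC))
"
```

```text
time: 18.32
ee_pos: [0.5783, -0.1037, 0.1748]
eef_rot: [0.473, 0.53, -0.491, 0.505]
ft_force: [-3.1, -0.1, -5.8]
width: 0.0132
angle cam 1.151 rad 0.108 lat 0.0002
t 18.32 tcp [ 0.5783 -0.1037  0.1748] x [-0.043  0.005 -0.999] y [ 0.997  0.071 -0.042] w 0.0132 F [-3.1 -0.1 -5.8] q [-0.29  0.34  0.48  1.63 -0.16  1.25  0.3 ]
shift cm tool [0.61 1.63 0.01]
spin deg -0.5
```

View pics/scene9.png

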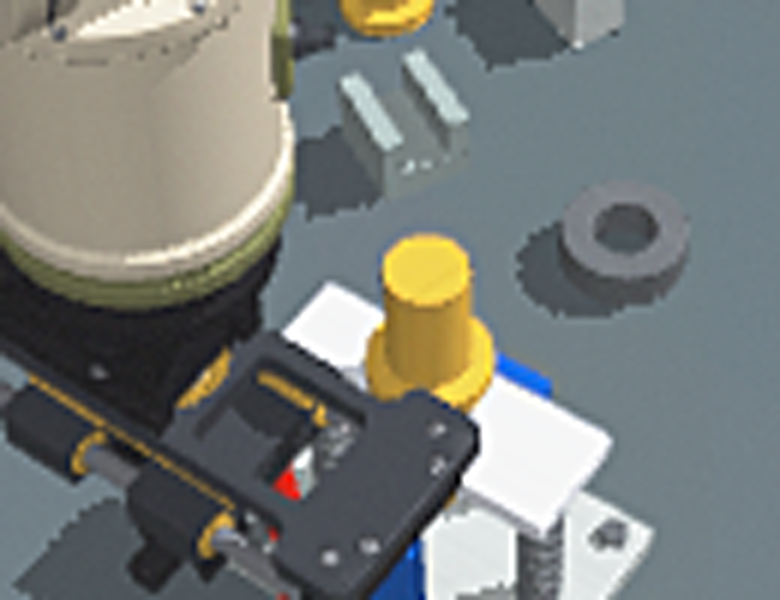

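```bash
python3 -m inch '[{"translation":[0.15,0.45,0],"spin":0},{"translation":[0.15,0.45,0],"spin":0},{"translation":[0.12,0.4,0],"spin":0},{"translation":[0.1,0.3,0],"spin":0},{"translation":[0,0,0],"spin":0}]'; 
python3 -c "
from h import *
lever()
for n,a,b in(('scene',140,180),('top',105,240)):
    im=optics.camera(n)[:,:,::-1];cv2.imwrite(f'pics/{n}10r.png',im)
    cv2.imwrite(f'pics/{n}10.png',cv2.resize(im[a:a+100,b:b+130],None,fx=6,fy=6,interpolation=cv2.INTER_CUBIC))
"
```

```text
time: 19.0
ee_pos: [0.5965, -0.1023, 0.1758]
eef_rot: [0.474, 0.529, -0.489, 0.506]
ft_force: [-5.3, 1.1, -5.9]
width: 0.0133
angle cam 1.32 rad 0.1078 lat 0.0001
t 19.0 tcp [ 0.5965 -0.1023  0.1758] x [-0.037  0.007 -0.999] y [ 0.997  0.072 -0.036] w 0.0133 F [-5.3  1.1 -5.9] q [-0.28  0.38  0.48  1.59 -0.18  1.26  0.3 ]
shift cm tool [ 0.79 -0.19  0.02]
spin deg -0.5
```

View pics/scene10.png

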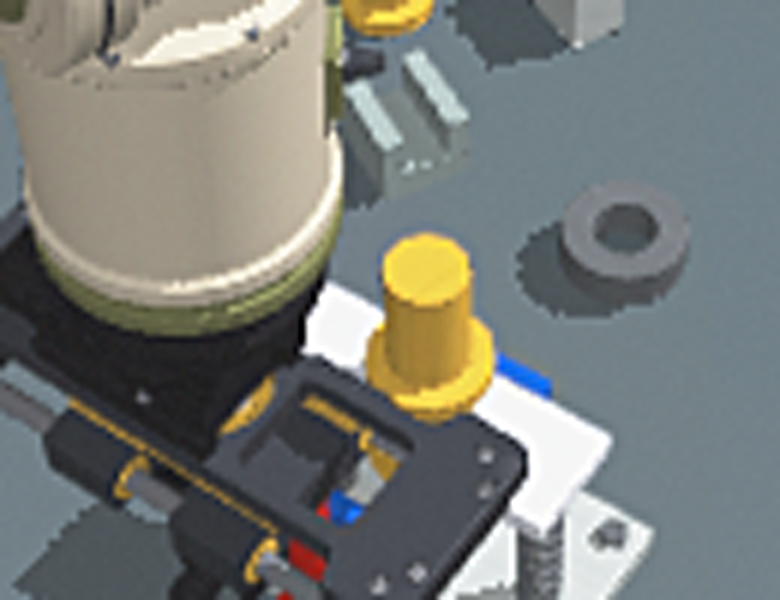

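View pics/top10.png

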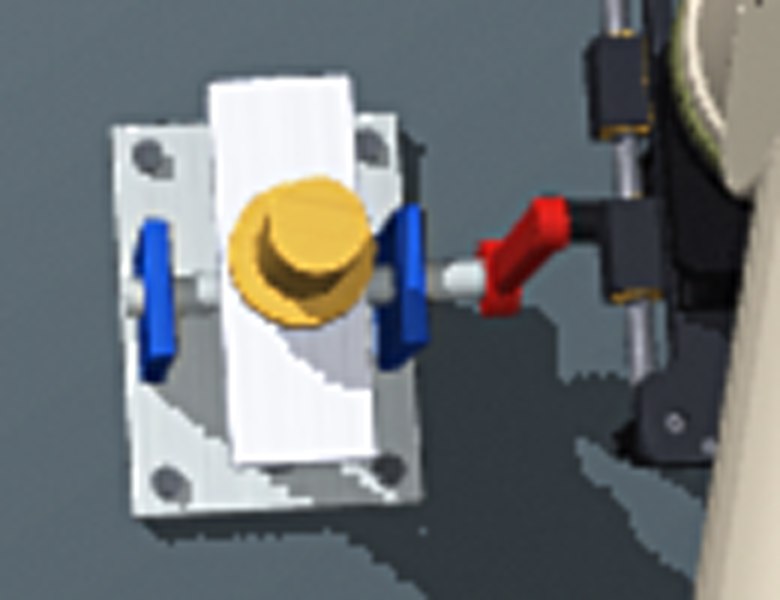

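Run:
```python
from h import *
c=lambda a,o,f:(np.array(a)+.5)/f-.5+np.array(o)
for phi in(-.15,0,.15):
    p=np.array([.5913,-.0638,.07])+.108*np.array([-np.sin(phi)*.997,-np.sin(phi)*.08,np.cos(phi)])
    print("cam",1.3-phi,((proj("top",p)-[240,105]+.5)*6-.5).round(0))
print(ray("top",c((550,202),(240,105),6),.178))
t=c((319,226),(240,105),6);s=c((427,268),(180,140),6)
print("barrel top now",tri(s,t),ray("top",t,.198),ray("scene",s,.198))
lever()
```

```text
cam 1.45 [544. 178.]
cam 1.3 [549. 226.]
cam 1.1500000000000001 [552. 275.]
[ 0.59912657 -0.06416013  0.178     ]
barrel top now [0.58573516 0.01419605 0.20044325] [0.58534678 0.01310881 0.198     ] [0.58526165 0.01652649 0.198     ]
angle cam 1.32 rad 0.1077 lat 0.0
t 19.1 tcp [ 0.5965 -0.1024  0.1757] x [-0.037  0.007 -0.999] y [ 0.997  0.072 -0.036] w 0.0132 F [-5.   0.5 -0.9] q [-0.28  0.38  0.48  1.59 -0.18  1.26  0.3 ]
shift cm tool [ 0.78 -0.19  0.01]
spin deg -0.5
```

The top view shows the arm tip near crop (550,222), against (549,226) predicted for upright. The bushing top has risen about 9 mm and is still centred. I'll hold and check that it's steady.

```bash
python3 -m inch '[{"translation":[0,0,0],"spin":0},{"translation":[0,0,0],"spin":0},{"translation":[0,0,0],"spin":0},{"translation":[0,0,0],"spin":0},{"translation":[0,0,0],"spin":0}]'; python3 -c "
from h import *
lever();print(abs(r.read_state()['joint_vel']).max())
im=optics.camera('top')[:,:,::-1];cv2.imwrite('pics/top11.png',cv2.resize(im[105:205,240:370],None,fx=6,fy=6,interpolation=cv2.INTER_CUBIC))
im=optics.camera('scene')[:,:,::-1];cv2.imwrite('pics/scene11.png',im)"
```

```text
time: 19.73
ee_pos: [0.5965, -0.1024, 0.1758]
eef_rot: [0.474, 0.529, -0.489, 0.506]
ft_force: [-5.0, -0.3, -2.5]
width: 0.0134
angle cam 1.32 rad 0.1078 lat 0.0
t 19.73 tcp [ 0.5965 -0.1024  0.1758] x [-0.037  0.007 -0.999] y [ 0.997  0.072 -0.036] w 0.0134 F [-5.  -0.3 -2.5] q [-0.28  0.38  0.48  1.59 -0.18  1.26  0.3 ]
shift cm tool [ 0.78 -0.19  0.01]
spin deg -0.5
0.00148359369888255
```

View pics/top11.png

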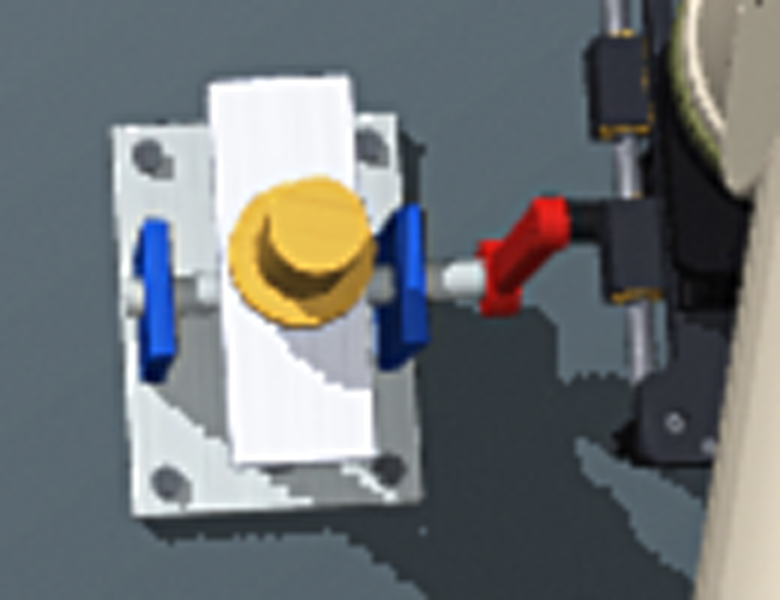

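View pics/scene11.png

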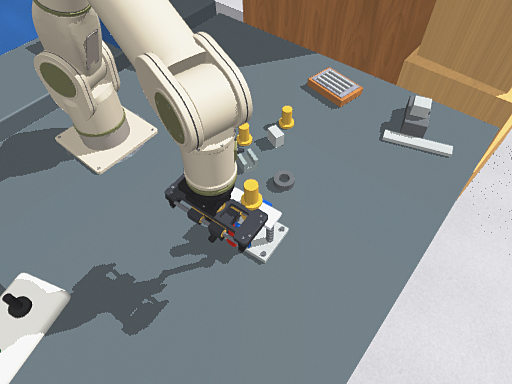

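Everything is steady: the lever is upright in the grip, the bushing stands at scene (251,193), and the gauges are at their starting pixels. I'll hand in.

```bash
python3 -c "
from bench import close_job
print(close_job())"
```

```text
the job is handed in; nothing more can be done
None
```

I stood the farthest bushing (0.64 m from the base) on the pedestal and let go with the lever still down. I then gripped the handle and swung the lever to straight up, and handed the job in while still holding it, at about 20 s. The hand-in gave no verdict.

**Last checks**
- **Bushing:** it stands upright. Both views put it within about 2 mm of the pedestal centre, and its top rose about 9 mm, as full lift should give.
- **Lever:** the angle was about 1.32 rad from the arm's pose, and about 1.30 rad from the top picture. The arm was at rest, with about 5 N at the wrist.
- **Gauges:** the ring gauge, gauge block and V-block looked unmoved in the pictures; I did not measure them.

**Disagreements**
- The two cameras differ by about 2.5–3 mm in y, so I used the average.
- The grip ended about 8 mm above its planned height on the handle bar and the tool leaned about 2°; the handle stayed held.

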